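Index the handpiece slide to the dial gauge

ROBOT

A 6-joint arm with a two-finger parallel gripper is mounted at the origin on the work surface. World frame = base frame: x ahead of the robot, y to its left, z up, the work surface at z = 0. Lengths are in m, angles in rad, forces in N, time in s.
With the tool pointing down it reaches from about 0.35 to 0.975 m from the base axis. Payload 4.9 kg.
Tool frame: the origin (TCP) lies on the front face of the gripper's body, between the roots of the fingers; the fingertips stand 73 mm ahead of it and the grasp point (between the pads) lies 54 mm ahead of it; z points along the fingers, y is the line along which they close (so a half turn about z gives the same grasp; the last joint's range is limited). The gripper opens to 85 mm and grips with 20 to 120 N. Pads are 22 mm wide; open, the fingers measure 114 mm over their backs; the gripper's body (76 mm by 85 mm) begins 54 mm behind the grasp point. The pads swing forward as they close: fully open they stand 13 mm farther back than shut.
Start: joints at [1.229, 0.053, 1.613, -0, 1.476, -0.119], TCP at [0.138, 0.61, 0.304] pointing down, gripper open.
Joint ranges: [-3.01, 3.01], [-1.01, 2.22], [0.06, 2.58], [-1.02, 4.17], [0.09, 2.62], [-3.14, 3.14]. Speed limits (rad/s): [2.57, 2.57, 3.14, 3.14, 3.14, 3.14].

INTERFACE

Orientations are given as a rotation vector (axis times angle).
In Python, from station import status, imaging, order gives the robot as it stands.
- The arm moves only by the tool arm_command, never from a script. Its argument "increments" is a list of rows, each an object with "slide": the shift along the tool's x, y, z in m, a list of three; "spin": the turn about the tool's z in degrees; "gripper": the opening, from -1 (shut) to 1 (fully open). In form: [{"slide": [x, y, z], "spin": spin, "gripper": gripper}, ...]. A call has 1 to 8 rows; each row is the pose to reach, as a shift and turn from the pose commanded when the call began, along the tool's axes at that moment; what a row does not reach only later rows make up. A row lasts 1/12 s, in which the tool goes at most 41.7 mm and 7.16 degrees, less where a joint would pass 70% of its speed; a pose out of reach is approached as far as the arm can. A call with a gripper value outside its range is refused whole. The fingers move at their own pace and stop on an object; "newtons" is the grip in N (left out, the last holds). Time passes only in rows, so rows that repeat a pose let the fingers close. It gives the time, the measured TCP pose, the force, the opening and the grip force at its end, in the units of the state.
- status.get_obs(): the state, without advancing time (a new reading comes with each control period).
- imaging.get_image(name): name is "side" or "top"; returns a dict with "frame" (400x640x3 uint8, red, green, blue), "vfov" (degrees; the focal length in pixels is half the picture's height over the tangent of half this angle, whatever the lens; pixels are square), "cx", "cy" (the principal point, pixels), "view" (4x4, takes a point from world to camera coordinates). Camera axes: x right, y up, looking along -z (the intrinsics and any distortion apply to the point x, -y, -z); pixel columns grow to the right and rows downward; lengths in m; the calibration is good to about 2 mm. A picture is of the moment at which its call begins. There is no depth.
- order.finish_job(): hands the job in; it is judged then, once.
The state is a dict: "t": time; "q": joint angles; "dq": joint speeds; "effort": joint torques, N m; "tool_pos": TCP position; "tool_rot": TCP orientation; "contact_force": force on the tool from outside, world axes, zero at the start; "wrist_torque": the same for the moment, N m; "opening": finger opening in m; "grip_force": force on a finger pad.
Only numpy, scipy, OpenCV 4.12 (cv2) and the standard library are available. Lean on these libraries where they do the work, as an engineer would, in place of code of your own. Each camera call takes 0.05 s, during which the arm holds its last target. There are 200 camera calls.

TASK

On the handpiece test bed, move the slide that carries the dental handpiece one hole along, to the dial gauge: pull the slide's spring plunger knob straight up, shift the slide along its rail until it stands facing the dial gauge, and let the plunger snap fully down into the hole there. Leave the bare slide on the other, narrower bed alone.

Things in the scene. Friction and masses are not known exactly. Their poses are not given: they have to be found in the camera images.
- test_knob (a point): Centre of the black round plunger knob (28 mm wide, 22 mm high, upright) on the slide that carries a steel handpiece; nothing else on the slide is above 72 mm. 89 mm above the bench when seated. Pull up: 5 N at first, 11 N at the end. Raised 16 mm the slide is free; stroke ends at 24 mm, so raise it about 20. Let go within 8 mm of a hole, the tapered plunger centres itself and snaps in.
- test_bed: Fixed dark steel plate, 210 mm (x) by 230 mm (y), with a steel rail along y, its top 30 mm above the bench, with three countersunk holes at y = -60, 0, +60 mm, x = 0. Origin on the bench under the middle hole, where the slide starts; x to the stations, z up. The slide runs easily (1.5 N) along y only and stops 12 mm past the outer holes. The gripper may close along y.
- gauge: Fixed dial gauge: round dial 50 mm wide, white face up, on a post, top 102 mm above the bench. Origin at its foot, 8 mm above the bench, axes as test_bed. It stands at x = 125 mm on the bed, facing one of the outer holes, y = -60 or +60 mm (this varies): the wanted hole. Facing the other outer hole stands an oiling nozzle: a bent tube on a grey block.
- spare_knob (a point): Centre of the same kind of knob on the bare slide (no handpiece) of the second, narrower bed, 89 mm above the bench. To be left alone.

How it is judged:
By the outcome, as a careful person would: the job done as asked, in the order asked, and still so for the second after the job is handed in, with the robot touching nothing.
It also fails if it takes over 32 s, if anything falls off the work surface, if the arm or the gripper's body presses on something with over 40 N, if the wrist force passes 120 N, or if a joint passes its speed limit or range.

## Working session

There is one attempt and no reset: what is moved stays moved. The work goes in short steps, Python scripts to look and compute and a tool call to move; the robot and the scene stay as the last step left them, time stands still between calls to the robot, and variables do not carry over. Pictures are saved under pics/ and viewed, at most 10 in all, crops included, and the job is handed in when it is done.

Besides the shell and the picture viewer there is one more tool, called in YAML: its name, and indented under it one key for each argument. arm_command: Moves the arm, as the interface text tells. Its arguments: {"type":"object","properties":{"increments":{"type":"array","items":{"type":"object","properties":{"slide":{"type":"array","items":{"type":"number"}},"spin":{"type":"number"},"gripper":{"type":"number"}}}},"newtons":{"type":"number"}},"required":["increments"]}

```bash
mkdir -p pics; python3 - <<'E'
from station import status, imaging
import cv2,numpy as np
for n in("side","top"):
    d=imaging.get_image(n); cv2.imwrite(f"pics/{n}0.png",d["frame"][:,:,::-1])
    print(n,{k:(v.tolist() if hasattr(v,'tolist') else v) for k,v in d.items() if k!="frame"})
print(status.get_obs())
E
```

```text
side {'vfov': 44.23032560769544, 'cx': 317.3599165651325, 'cy': 193.82261812254072, 'view': [[0.9044796707953143, -0.4263284070874886, 0.012673374777239723, -0.5339067038469754], [0.316798301981895, 0.6914071070834885, 0.6493035100288843, -0.22024486193798234], [-0.2855789925386455, -0.5832669213873578, 0.760423788052377, -0.7754131004734517], [0.0, 0.0, 0.0, 1.0]]}
top {'vfov': 45.89012363673293, 'cx': 314.9882576926782, 'cy': 194.2864413559545, 'view': [[-0.02205858066388248, -0.9997422240920608, 0.0053762799922218475, -0.0055728781983064345], [0.9946428707490608, -0.02140221772035063, 0.10113112648793052, -0.5785338781651189], [-0.10098999300506009, 0.0075782876766775815, 0.9948585783259486, -0.9065415004840062], [0.0, 0.0, 0.0, 1.0]]}
{'t': 0.1, 'q': array([ 1.22902244e+00,  5.33135369e-02,  1.61415652e+00, -4.65416399e-05,
        1.47599461e+00, -1.18974545e-01]), 'dq': array([-0.00036766, -0.00099681, -0.00165754,  0.00037654, -0.00022269,
        0.00037493]), 'effort': array([ 2.84888010e-04, -3.94904709e+01, -3.71361852e+01, -1.52170710e-04,
        3.97499578e-03,  1.66253204e-05]), 'tool_pos': array([0.13794935, 0.60914687, 0.30277186]), 'tool_rot': array([-3.49199386e-01, -3.12173888e+00,  2.87913251e-03]), 'contact_force': array([-0.1019291 , -0.10236224, -0.36385332]), 'wrist_torque': array([ 0.04172303,  0.00728418, -0.02645307]), 'grip_force': 0.0, 'opening': 0.08526666288989211}
```

View pics/side0.png

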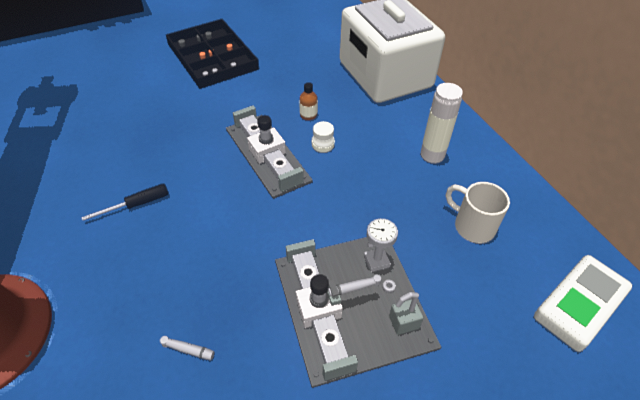

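View pics/top0.png

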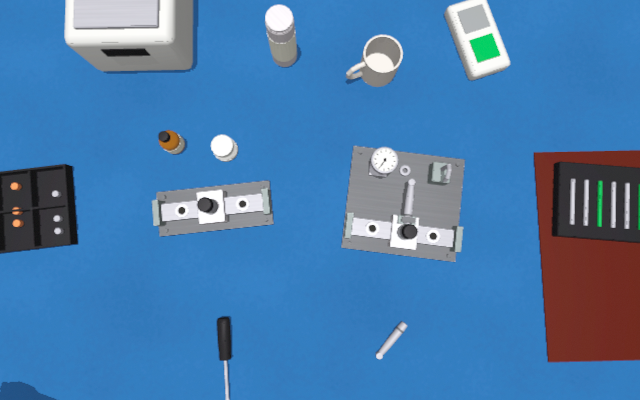

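The side view shows the test knob at about (319,284), the gauge dial at (382,231) and the nozzle at (407,312). In the top view the knob is at (410,231), the dial at (384,160), and the free holes at (372,228) and (433,236). The gauge is on the image-left (+y) side.

```bash
cat > h.py <<'E'
import numpy as np,cv2
from station import imaging
def ray(d,u,v):
    f=200/np.tan(np.radians(d["vfov"]/2)); V=np.array(d["view"]); R,t=V[:3,:3],V[:3,3]
    return -R.T@t, R.T@np.array([(u-d["cx"])/f,-(v-d["cy"])/f,-1])
def onz(d,u,v,z):
    c,r=ray(d,u,v); return c+r*(z-c[2])/r[2]
def tri(rs):
    A=0;b=0
    for c,r in rs:
        r=r/np.linalg.norm(r); P=np.eye(3)-np.outer(r,r); A=A+P; b=b+P@c
    x=np.linalg.solve(A,b); return x,[np.linalg.norm(np.cross(x-c,r/np.linalg.norm(r))) for c,r in rs]
def blob(d,m,u,v,r=25):
    k=np.zeros(m.shape,np.uint8); cv2.circle(k,(u,v),r,255,-1)
    n,l,s,c=cv2.connectedComponentsWithStats((m.astype(np.uint8)*255)&k)
    i=1+np.argmax(s[1:,4]); return c[i],s[i]
E
python3 - <<'E'
from h import *
T=imaging.get_image("top");S=imaging.get_image("side")
dk=lambda d:d["frame"].max(2)<45
wh=lambda d:d["frame"].min(2)>200
kt,st=blob(T,dk(T),410,231,14);ks,ss=blob(S,dk(S),319,284,16)
print(kt,st,ks,ss)
print("knob",tri([ray(T,*kt),ray(S,*ks)]), onz(T,*kt,.089), onz(S,*ks,.089))
gt,s1=blob(T,wh(T),384,160,16);gs,s2=blob(S,wh(S),382,231,18)
print(gt,s1,gs,s2,"gauge",onz(T,*gt,.102),onz(S,*gs,.102))
h=[];
for u,v in((372,228),(433,236)):
    c,s=blob(T,T["frame"].max(2)<80,u,v,9);p=onz(T,*c,.03);h.append(p);print("hole",c,s,p)
for u,v in((308,272),(330,338)):
    c,s=blob(S,S["frame"].max(2)<80,u,v,9);print("holeS",c,s,onz(S,*c,.03))
for z in(.1,.089): print("spare",onz(T,205,205,z))
d=h[0]-h[1];print("mid",(h[0]+h[1])/2,np.linalg.norm(d),"y axis yaw deg",np.degrees(np.arctan2(d[1],d[0])))
big=np.hstack([cv2.resize(T["frame"][140:265,335:470],None,fx=3,fy=3),cv2.resize(S["frame"][215:340,270:400],None,fx=3,fy=3)])
cv2.imwrite("pics/c1.png",big[:,:,::-1])
E
```

```text
[403.54166667 231.        ] [402 225   5  13  24] [318.42857143 290.03571429] [311 282  16  12  56]
knob (array([ 0.50256768, -0.18516269,  0.06061828]), [np.float64(0.0013085550221705767), np.float64(0.0013085550221704687)]) [ 0.50077531 -0.17924909  0.089     ] [ 0.49661404 -0.19982966  0.089     ]
[384.24430642 159.74327122] [372 148  25  25 483] [382.37662338 230.35064935] [368 219  30  24 462] gauge [ 0.63208183 -0.14654475  0.102     ] [ 0.63263246 -0.1519041   0.102     ]
hole [372.08 227.8 ] [370 225   5   6  25] [ 0.50955794 -0.12896806  0.03      ]
hole [432.78571429 235.5       ] [430 233   6   6  28] [ 0.49185404 -0.24777762  0.03      ]
holeS [307.75757576 271.57575758] [305 269   7   6  33] [ 0.51029563 -0.13121566  0.03      ]
holeS [329.64583333 337.125     ] [326 334   8   7  48] [ 0.49261763 -0.25009223  0.03      ]
spare [0.5557797  0.18339017 0.1       ]
spare [0.55670043 0.18587641 0.089     ]
mid [ 0.50070599 -0.18837284  0.03      ] 0.12012134506428437 y axis yaw deg 81.52467646810436
```

View pics/c1.png

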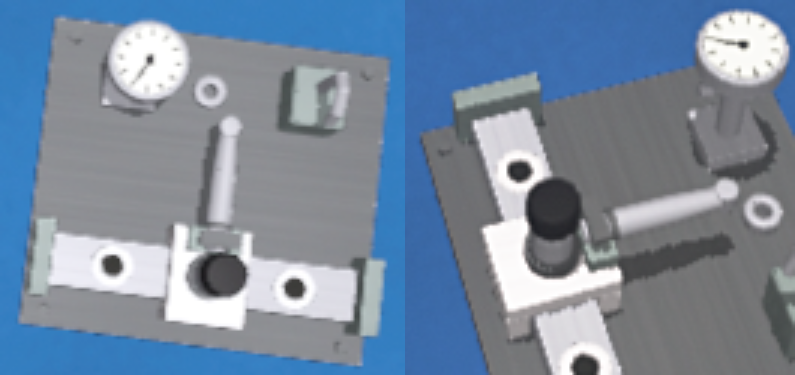

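The holes from both views agree (120 mm apart). The bed origin is at about (0.501, -0.1895), its y axis has a yaw of 81.5°, and the gauge is on the +y side. I'll move across at height now.

arm_command:
  increments:
    - {"slide": [-0.2, -0.25, 0], "spin": 0, "gripper": 1}
    - {"slide": [-0.2, -0.25, 0], "spin": 0, "gripper": 1}
    - {"slide": [-0.2, -0.25, 0], "spin": 0, "gripper": 1}
    - {"slide": [-0.2, -0.25, 0], "spin": 0, "gripper": 1}
    - {"slide": [-0.2, -0.25, 0], "spin": 0, "gripper": 1}
    - {"slide": [-0.2, -0.25, 0], "spin": 0, "gripper": 1}
    - {"slide": [-0.2, -0.25, 0], "spin": 0, "gripper": 1}
    - {"slide": [-0.2, -0.25, 0], "spin": 0, "gripper": 1}

```text
t: 0.87
tool_pos: [0.2785, 0.319, 0.3037]
tool_rot: [0.351, 3.121, -0.001]
contact_force: [1.5, 0.8, -0.8]
opening: 0.0855
grip_force: 0.0
```

arm_command:
  increments:
    - {"slide": [-0.2, -0.25, 0], "spin": 0, "gripper": 1}
    - {"slide": [-0.2, -0.25, 0], "spin": 0, "gripper": 1}
    - {"slide": [-0.2, -0.25, 0], "spin": 0, "gripper": 1}
    - {"slide": [-0.2, -0.25, 0], "spin": 0, "gripper": 1}
    - {"slide": [-0.2, -0.25, 0], "spin": 0, "gripper": 1}
    - {"slide": [-0.2, -0.25, 0], "spin": 0, "gripper": 1}
    - {"slide": [-0.2, -0.25, 0], "spin": 0, "gripper": 1}
    - {"slide": [-0.2, -0.25, 0], "spin": 0, "gripper": 1}

```text
t: 1.53
tool_pos: [0.4184, 0.0304, 0.304]
tool_rot: [0.353, 3.121, -0.001]
contact_force: [-0.1, 0.4, 1.0]
opening: 0.0854
grip_force: 0.0
```

```bash
cat > go.py <<'E'
import sys,numpy as np
from station import status
from scipy.spatial.transform import Rotation as R
o=status.get_obs();M=R.from_rotvec(o["tool_rot"]).as_matrix()
b=np.radians(81.5);O=np.array([.5012,-.1895,0]);ex=np.array([np.sin(b),-np.cos(b),0]);ey=np.array([np.cos(b),np.sin(b),0])
p=o["tool_pos"]
print("bed pos",((p-O)@ex).round(4),((p-O)@ey).round(4),p[2].round(4),"F",o["contact_force"].round(1),"dq",abs(o["dq"]).max().round(3))
bx,by,z=map(float,sys.argv[1:4]); t=O+bx*ex+by*ey+[0,0,z]
print("tool delta",(M.T@(t-p)).round(4),"yaw y",np.degrees(np.arctan2(M[1,1],M[0,1])).round(2), "spin=yaw-81.5; tool x,y in bed",(M[:,0]@ex).round(3),(M[:,1]@ey).round(3),"tilt z",M[:,2].round(4))
E
python3 go.py 0 0 .22
```

```text
bed pos -0.1144 0.2053 0.304 F [-0.1  0.4  1. ] dq 0.693
tool delta [-0.1298 -0.1958  0.0842] yaw y 77.08 spin=yaw-81.5; tool x,y in bed -0.997 0.997 tilt z [ 9.e-04 -8.e-04 -1.e+00]
```

arm_command:
  increments:
    - {"slide": [-0.022, -0.033, 0.008], "spin": -1, "gripper": 1}
    - {"slide": [-0.044, -0.066, 0.016], "spin": -2, "gripper": 1}
    - {"slide": [-0.066, -0.1, 0.024], "spin": -3, "gripper": 1}
    - {"slide": [-0.088, -0.132, 0.034], "spin": -4.4, "gripper": 1}
    - {"slide": [-0.11, -0.165, 0.06], "spin": -4.4, "gripper": 1}
    - {"slide": [-0.13, -0.195, 0.084], "spin": -4.4, "gripper": 1}
    - {"slide": [-0.13, -0.195, 0.084], "spin": -4.4, "gripper": 1}
    - {"slide": [-0.13, -0.195, 0.084], "spin": -4.4, "gripper": 1}

```text
t: 2.2
tool_pos: [0.5005, -0.1866, 0.217]
tool_rot: [-0.233, -3.128, -0.004]
contact_force: [0.3, 0.9, 0.5]
opening: 0.0855
grip_force: 0.0
```

arm_command:
  increments:
    - {"slide": [0, 0, 0], "spin": 0, "gripper": 1}
    - {"slide": [0, 0, 0], "spin": 0, "gripper": 1}
    - {"slide": [0, 0, 0], "spin": 0, "gripper": 1}

```text
t: 2.45
tool_pos: [0.5018, -0.1844, 0.2215]
tool_rot: [0.226, 3.131, -0.001]
contact_force: [-0.3, -0.3, -0.4]
opening: 0.0853
grip_force: 0.0
```

```bash
python3 go.py 0 0 .148; python3 - <<'E'
from h import *
T=imaging.get_image("top");S=imaging.get_image("side")
cv2.imwrite("pics/c2.png",np.hstack([cv2.resize(T["frame"][140:265,335:470],None,fx=3,fy=3),cv2.resize(S["frame"][190:340,260:395],None,fx=2.5,fy=2.5)[:375]])[:,:,::-1])
E
```

```text
bed pos -0.0001 0.0051 0.2215 F [-0.3 -0.3 -0.4] dq 0.003
tool delta [ 0.0001 -0.0051  0.0735] yaw y 81.73 spin=yaw-81.5; tool x,y in bed -1.0 1.0 tilt z [ 0.0024 -0.0011 -1.    ]
```

View pics/c2.png

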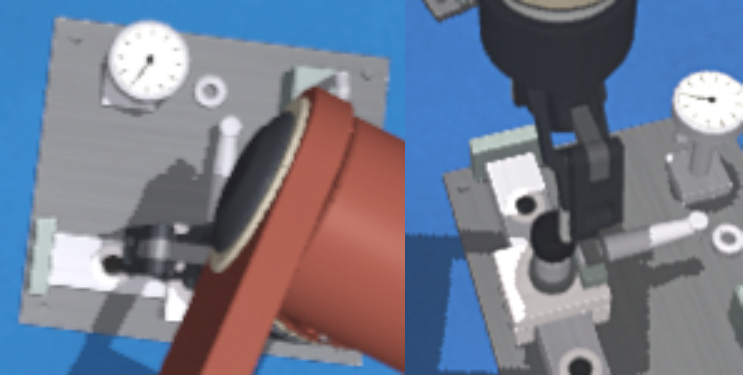

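The gripper is above the knob (at about (553,235) in the right crop) with the fingers clear. I'll go down and close.

arm_command:
  increments:
    - {"slide": [0, -0.005, 0.02], "spin": 0, "gripper": 1}
    - {"slide": [0, -0.005, 0.04], "spin": 0, "gripper": 1}
    - {"slide": [0, -0.005, 0.055], "spin": 0, "gripper": 1}
    - {"slide": [0, -0.005, 0.066], "spin": 0, "gripper": 1}
    - {"slide": [0, -0.005, 0.073], "spin": 0, "gripper": 1}
    - {"slide": [0, -0.005, 0.073], "spin": 0, "gripper": 1}
    - {"slide": [0, -0.005, 0.073], "spin": 0, "gripper": 1}
    - {"slide": [0, -0.005, 0.073], "spin": 0, "gripper": 1}

```text
t: 3.22
tool_pos: [0.5014, -0.1906, 0.1482]
tool_rot: [0.229, 3.131, -0.001]
contact_force: [-0.0, 0.1, -0.1]
opening: 0.0858
grip_force: 0.0
```

arm_command:
  increments:
    - {"slide": [0, 0, 0], "spin": 0, "gripper": 0.2}
    - {"slide": [0, 0, 0], "spin": 0, "gripper": 0}
    - {"slide": [0, 0, 0], "spin": 0, "gripper": -0.2}
    - {"slide": [0, 0, 0], "spin": 0, "gripper": -1}
    - {"slide": [0, 0, 0], "spin": 0, "gripper": -1}
    - {"slide": [0, 0, 0], "spin": 0, "gripper": -1}
    - {"slide": [0, 0, 0], "spin": 0, "gripper": -1}
    - {"slide": [0, 0, 0], "spin": 0, "gripper": -1}
  newtons: 50

```text
t: 3.88
tool_pos: [0.501, -0.1896, 0.1476]
tool_rot: [0.229, 3.133, 0.003]
contact_force: [-1.0, 3.9, 5.5]
opening: 0.0265
grip_force: 49.1
```

```bash
python3 go.py 0 0 .148; python3 - <<'E'
from h import *
T=imaging.get_image("top");S=imaging.get_image("side")
cv2.imwrite("pics/c3.png",cv2.resize(S["frame"][215:340,270:400],None,fx=4,fy=4)[:,:,::-1])
E
```

```text
bed pos -0.0002 -0.0002 0.1476 F [-1.   3.9  5.5] dq 0.002
tool delta [-0.0002  0.0002 -0.0004] yaw y 81.63 spin=yaw-81.5; tool x,y in bed -1.0 1.0 tilt z [ 4.0e-04  1.9e-03 -1.0e+00]
```

View pics/c3.png

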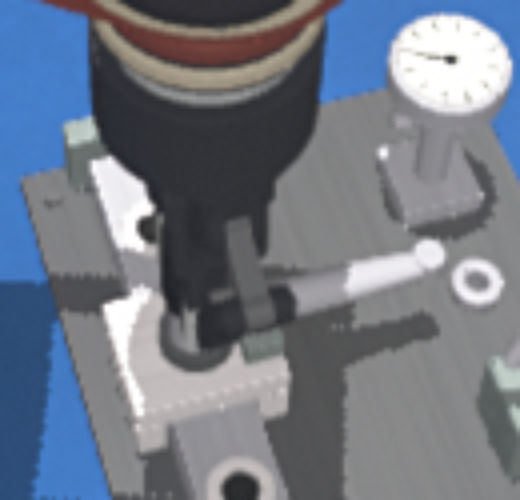

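The fingers hold the knob (lower left, about (190,310)), with an opening of 26.5 mm and a grip of 49 N. I'll lift it straight up.

arm_command:
  increments:
    - {"slide": [0, 0, -0.004], "spin": 0, "gripper": -1}
    - {"slide": [0, 0, -0.008], "spin": 0, "gripper": -1}
    - {"slide": [0, 0, -0.012], "spin": 0, "gripper": -1}
    - {"slide": [0, 0, -0.016], "spin": 0, "gripper": -1}
    - {"slide": [0, 0, -0.02], "spin": 0, "gripper": -1}
    - {"slide": [0, 0, -0.02], "spin": 0, "gripper": -1}
    - {"slide": [0, 0, -0.02], "spin": 0, "gripper": -1}
  newtons: 60

```text
t: 4.57
tool_pos: [0.5006, -0.19, 0.1651]
tool_rot: [0.229, 3.133, 0.001]
contact_force: [6.7, -0.1, -10.6]
opening: 0.026
grip_force: 59.5
```

```bash
python3 go.py 0 0.06 .168
```

```text
bed pos -0.0006 -0.0006 0.1651 F [  6.7  -0.1 -10.6] dq 0.004
tool delta [-0.0007  0.0606 -0.0028] yaw y 81.63 spin=yaw-81.5; tool x,y in bed -1.0 1.0 tilt z [ 7.e-04  5.e-04 -1.e+00]
```

arm_command:
  increments:
    - {"slide": [-0.001, 0, -0.002], "spin": 0, "gripper": -1}
    - {"slide": [-0.001, 0, -0.003], "spin": 0, "gripper": -1}
    - {"slide": [-0.001, 0, -0.003], "spin": 0, "gripper": -1}
    - {"slide": [-0.001, 0.003, -0.003], "spin": 0, "gripper": -1}
    - {"slide": [-0.001, 0.006, -0.003], "spin": 0, "gripper": -1}
    - {"slide": [-0.001, 0.01, -0.003], "spin": 0, "gripper": -1}
    - {"slide": [-0.001, 0.01, -0.003], "spin": 0, "gripper": -1}
    - {"slide": [-0.001, 0.01, -0.003], "spin": 0, "gripper": -1}

```text
t: 5.23
tool_pos: [0.5025, -0.1798, 0.1693]
tool_rot: [-0.228, -3.131, -0.002]
contact_force: [-0.1, 0.8, -11.2]
opening: 0.0259
grip_force: 59.6
```

```bash
python3 go.py 0 0.06 .168
```

```text
bed pos -0.0001 0.0098 0.1693 F [ -0.1   0.8 -11.2] dq 0.003
tool delta [-0.0003  0.0502  0.0013] yaw y 81.66 spin=yaw-81.5; tool x,y in bed -1.0 1.0 tilt z [-0.002   0.0014 -1.    ]
```

The slide is free: it moved with almost no side force. I'll shift it 50 mm along the rail.

arm_command:
  increments:
    - {"slide": [0, 0.005, 0], "spin": 0, "gripper": -1}
    - {"slide": [0, 0.012, 0], "spin": 0, "gripper": -1}
    - {"slide": [0, 0.021, 0], "spin": 0, "gripper": -1}
    - {"slide": [0, 0.03, 0], "spin": 0, "gripper": -1}
    - {"slide": [0, 0.039, 0], "spin": 0, "gripper": -1}
    - {"slide": [0, 0.046, 0], "spin": 0, "gripper": -1}
    - {"slide": [0, 0.05, 0], "spin": 0, "gripper": -1}
    - {"slide": [0, 0.05, 0], "spin": 0, "gripper": -1}

```text
t: 5.9
tool_pos: [0.5101, -0.1295, 0.1694]
tool_rot: [-0.227, -3.132, -0.003]
contact_force: [-3.7, 2.5, -10.2]
opening: 0.0257
grip_force: 59.8
```

arm_command:
  increments:
    - {"slide": [0, 0, 0], "gripper": -1, "spin": 0}
    - {"slide": [0, 0, 0], "gripper": -1, "spin": 0}

```text
t: 6.07
tool_pos: [0.51, -0.1306, 0.1694]
tool_rot: [-0.229, -3.132, -0.002]
contact_force: [-5.4, 2.4, -10.5]
opening: 0.0255
grip_force: 59.8
```

```bash
python3 go.py 0 0.06 .168; python3 - <<'E'
from h import *
S=imaging.get_image("side")
cv2.imwrite("pics/c4.png",cv2.resize(S["frame"][205:345,260:410],None,fx=4,fy=4)[:,:,::-1])
E
```

```text
bed pos -0.0 0.0596 0.1694 F [ -5.4   2.4 -10.5] dq 0.008
tool delta [-0.      0.0004  0.0014] yaw y 81.65 spin=yaw-81.5; tool x,y in bed -1.0 1.0 tilt z [-0.0015  0.0015 -1.    ]
```

View pics/c4.png

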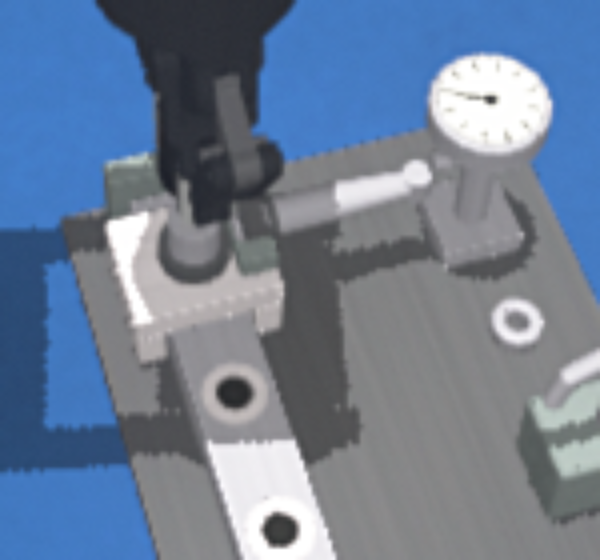

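The slide now stands facing the gauge, with the handpiece tip at about (418,173) near the gauge post, at bed y = 59.6 mm. I'll let go.

arm_command:
  increments:
    - {"slide": [0, 0, 0], "gripper": 1, "spin": 0}
    - {"slide": [0, 0, 0], "gripper": 1, "spin": 0}
    - {"slide": [0, 0, 0], "gripper": 1, "spin": 0}
    - {"slide": [0, 0, 0], "gripper": 1, "spin": 0}
    - {"slide": [0, 0, 0], "gripper": 1, "spin": 0}
    - {"slide": [0, 0, 0], "gripper": 1, "spin": 0}
    - {"slide": [0, 0, 0], "gripper": 1, "spin": 0}
    - {"slide": [0, 0, 0], "gripper": 1, "spin": 0}

```text
t: 6.78
tool_pos: [0.5106, -0.1312, 0.1701]
tool_rot: [0.229, 3.133, -0.0]
contact_force: [0.7, -0.1, -0.2]
opening: 0.0853
grip_force: 0.0
```

arm_command:
  increments:
    - {"slide": [0, 0, -0.02], "gripper": 1, "spin": 0}
    - {"slide": [0, 0, -0.05], "gripper": 1, "spin": 0}
    - {"slide": [0, 0, -0.08], "gripper": 1, "spin": 0}
    - {"slide": [0, 0, -0.11], "gripper": 1, "spin": 0}
    - {"slide": [0, 0, -0.14], "gripper": 1, "spin": 0}
    - {"slide": [0, 0, -0.16], "gripper": 1, "spin": 0}
    - {"slide": [0, 0, -0.16], "gripper": 1, "spin": 0}
    - {"slide": [0, 0, -0.16], "gripper": 1, "spin": 0}

```text
t: 7.45
tool_pos: [0.5109, -0.1313, 0.3313]
tool_rot: [0.229, 3.13, -0.002]
contact_force: [-0.4, 0.4, -1.2]
opening: 0.0851
grip_force: 0.0
```

arm_command:
  increments:
    - {"slide": [0.03, 0.04, 0], "gripper": 1, "spin": 0}
    - {"slide": [0.05, 0.08, 0], "gripper": 1, "spin": 0}
    - {"slide": [0.07, 0.11, 0], "gripper": 1, "spin": 0}
    - {"slide": [0.09, 0.15, 0], "gripper": 1, "spin": 0}
    - {"slide": [0.1, 0.18, 0], "gripper": 1, "spin": 0}
    - {"slide": [0.1, 0.2, 0], "gripper": 1, "spin": 0}
    - {"slide": [0.1, 0.2, 0], "gripper": 1, "spin": 0}
    - {"slide": [0.1, 0.2, 0], "gripper": 1, "spin": 0}

```text
t: 8.12
tool_pos: [0.4398, 0.082, 0.3277]
tool_rot: [-0.225, -3.13, 0.001]
contact_force: [0.2, 0.2, 0.8]
opening: 0.0854
grip_force: 0.0
```

```bash
python3 - <<'E'
from h import *
T=imaging.get_image("top");S=imaging.get_image("side")
b=np.radians(81.5);O=np.array([.5012,-.1895,0]);ey=np.array([np.cos(b),np.sin(b),0])
for z in (.078,.100,.120):
    p=np.append(O+.06*ey+[0,0,z],1)
    for n,d in(("T",T),("S",S)):
        c=np.array(d["view"])@p;f=200/np.tan(np.radians(d["vfov"]/2));print(n,z,d["cx"]-f*c[0]/c[2],d["cy"]+f*c[1]/c[2])
cv2.imwrite("pics/c5.png",np.hstack([cv2.resize(T["frame"][140:265,335:470],None,fx=3,fy=3),cv2.resize(S["frame"][215:340,270:400],None,fx=3,fy=3)])[:,:,::-1])
E
```

```text
T 0.078 375.93954506549875 226.72568350958608
S 0.078 307.2885563973893 255.20087267224653
T 0.1 377.5565608384195 226.32884164912826
S 0.1 307.2479073830242 247.39501203557256
T 0.12 379.0997278952435 225.95012345968152
S 0.12 307.20938826983735 239.99815791546763
```

View pics/c5.png

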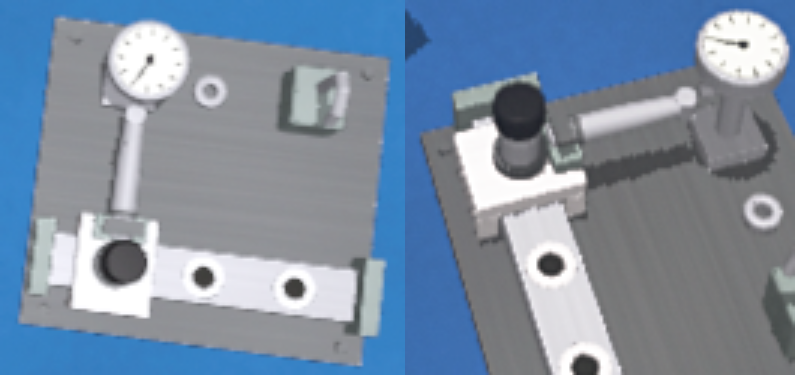

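The knob's top centre is at side pixel (308, 247.7). A seated knob at the gauge hole should be at (307.2, 247.4), so the plunger is fully down. The arm is clear, so I'll hand the job in.

```bash
python3 -c "
from station import order
print(order.finish_job())"
```

```text
the job is handed in; nothing more can be done
None
```

The handpiece slide now stands facing the dial gauge with its plunger seated in that hole, the spare slide was left alone, and the job was handed in at about 8 s on the robot's clock.

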